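# Spin down the loose wing nut on the pepper dispenser

### The job

The big wing nut that holds the cover of the peppercorn dispenser has been left loose. Push its wings round clockwise (seen from above) with a fingertip, stroke after stroke, until it is fully tight and the red wing points at the white mark on the cover. Do not pinch or grip the nut, leave the spring flap shut, and leave the shakers, mill, jar and crockery standing where they are.

Things in the scene. Friction and masses are not known exactly. Their poses are not given: they have to be found in the camera images.
- wing_nut (a joint): wing nut's rotation (rad), growing clockwise seen from above; starts at 0.4 to 2.0, hard stop (tight) at 6.0, under one turn in all. Seen from above the red wing stands (6.0 - value) rad counter-clockwise of the +y axis of station, the plain wing opposite. Friction 0.04 N m (1 to 2 N at a wing), slight damping; it stays where it is left and does not move up or down.
- nut_axis (a point): point on the nut's vertical axis at mid height of the wings. The two upright flat wings, 180 degrees apart, reach from the hub (26 mm across) to 46 mm from the axis, are 8 mm thick and 24 mm tall: from 12 mm below this point to 12 mm above it. The flat cover plate lies 24 mm below this point (a washer 38 mm across on it is 4 mm thick).
- red_tip (a point): middle of the outer end of the red wing, 46 mm from the nut's axis, at the height of nut_axis. The push face for clockwise turning is the counter-clockwise side of a wing; pressing both sides of a wing, or both wings, at once counts as pinching
- plain_tip (a point): middle of the outer end of the plain steel wing, 46 mm from the nut's axis, at the height of nut_axis
- station: fixed pine shelf board 300 x 560 x 22 mm (x, y, z) carrying the steel dispenser; origin at the centre of the board's underside, on the table, straight below the nut's axis. Dispenser housing 160 x 170 mm centred on that axis, its cover plate's top at 92 mm. Behind it (+x of this frame, from 81 to 141 mm, 170 mm wide) a hopper with its top at 115 mm.
- keeper_arm (a point): middle of the fixed brass keeper arm, a bar 12 mm wide and 8 mm thick running along the station's x axis from a post 20 mm square on the hopper (81 mm from the nut's axis) to 3 mm from the axis; its underside is 6 mm above the wings, which pass below it, and its top 26 mm above nut_axis. A finger reaching down to the wings cannot pass it and must be lifted over.
- tight_mark (a point): white painted mark on the cover plate, 68 mm from the nut's axis along the station's +y axis; the red wing points at it when the nut is tight
- flap (a joint): spring flap over the chute on the side of the dispenser at -x of the station, 60 x 34 mm, hinged at its top edge 60 mm above the table; 0 = shut, grows as it swings out and up (rad)
- shaker_a: bright pewter shaker, 44 mm across, 76 mm tall, loose on the board; origin at the centre of its underside, z up
- shaker_b: dark pewter shaker, 44 mm across, 76 mm tall, loose on the board; origin at the centre of its underside, z up
- mill: chestnut pepper mill, 54 mm across, 150 mm tall, loose on the board; origin at the centre of its underside, z up
- jar: amber glass jar with brass cap, 68 mm across, 95 mm tall, loose on the board; origin at the centre of its underside, z up
- dip_bowl: white dip bowl, 90 mm across, 40 mm tall, loose on the table; origin at the centre of its underside, z up
- mug: blue mug, 76 mm across, 85 mm tall, loose on the table; origin at the centre of its underside, z up
There are look-alikes about, which are no part of the job. Of the things like the jar, leave any that is purple or turquoise; of the rest the smaller one is meant.

How it is judged (in metres and radians):
At the end, for the whole second after the job is handed in: The wing nut has come to its tight stop (joint above 5.85 of 6.0 rad, so the red wing is within about 9 degrees of the white mark) and is still; the flap is shut (below 0.2 rad); every loose bystander stands upright (within 0.15 rad) within 20 mm of where it started (value of joint wing_nut above 5.85 rad and velocity of joint wing_nut between -0.05 and 0.05 rad/s and value of joint flap below 0.2 rad and distance of each of shaker_a, shaker_b, mill, jar, dip_bowl, mug from where it was at the start of the episode below 0.02 m and angle between each of shaker_a, shaker_b, mill, jar, dip_bowl, mug's own z axis and vertical below 0.15 rad); the robot touches nothing.
It fails at once if the nut is pinched or gripped: the fingers press with over 1.5 N on two sides of it at once ((contact force between the fingers and wing_nut_c1 above 1.5 N and contact force between the fingers and wing_nut_c2 above 1.5 N) or (contact force between the fingers and wing_nut_c1 above 1.5 N and contact force between the fingers and wing_nut_c3 above 1.5 N) or (contact force between the fingers and wing_nut_c2 above 1.5 N and contact force between the fingers and wing_nut_c4 above 1.5 N)).
It fails at once if a bystander is lifted, carried or pushed more than 20 mm, or tipped over 0.3 rad (distance of any of shaker_a, shaker_b, mill, jar, dip_bowl, mug from where it was at the start of the episode above 0.02 m or angle between any of shaker_a, shaker_b, mill, jar, dip_bowl, mug's own z axis and vertical above 0.3 rad).
It fails at once if the spring flap is swung open more than 0.3 rad (value of joint flap above 0.3 rad).
It also fails if it takes over 54 s, if anything falls off the work surface, if the arm or the gripper's body presses on something with over 40 N, if the wrist force passes 120 N, or if a joint passes its speed limit or range.

### The arm

A 7-joint arm with a two-finger parallel gripper is mounted at the origin on the work surface. World frame = base frame: x ahead of the robot, y to its left, z up, the work surface at z = 0. Lengths are in mm, angles in rad, forces in N, time in s.
With the tool pointing down it reaches from about 400 to 900 mm from the base axis. Payload 5.6 kg.
Tool frame: the origin (TCP) lies on the centre line of the jaws, within the pads' length; the fingertips stand 19 mm ahead of it and the grasp point (between the pads) is the TCP; z points along the fingers, x is the direction in which the jaws open and shut, and the axes are right-handed (so a half turn about z gives the same grasp; the last joint's range is limited). The gripper opens to 92 mm and grips with 3 to 60 N. Pads are 20 mm wide; open, the fingers measure 128 mm over their backs; the gripper's body (75 mm by 189 mm) begins 69 mm behind the grasp point.
Start: joints at [1.269, 0.468, -0.012, 1.603, 0.006, 1.071, -0.056], TCP at [166.306, -628.372, 204.192] pointing down, gripper open.
Joint ranges: [-2.53, 2.53], [-0.31, 2.02], [-1.57, 1.55], [0.28, 2.44], [-1.29, 4.43], [0.15, 1.84], [-2.92, 2.92]. Speed limits (rad/s): [2.57, 2.57, 3.14, 3.14, 3.14, 3.14, 3.14].

### API

Orientations are given as a rotation vector (axis times angle).
In Python, from workcell import observe, get_image, get_calibration, close_job, recognise, pinpoint gives the robot as it stands.
- The arm moves only by the shell command python3 -m handwheel 'ROWS' [FORCE]. ROWS is JSON, a list of rows, each an object with "dp": the shift along the tool's x, y, z in cm, a list of three; "turn": the turn, a rotation vector about the tool's x, y, z in rad, a list of three; "hand": the closure, from -1 (fully open) to 1 (shut). A call has 1 to 12 rows; each row shifts and turns the commanded pose from where the row before left it, along the tool's axes as they then stand; what a row does not reach is not made up. A row lasts 1/12 s, in which the tool goes at most 41.7 mm and 7.16 degrees, less where a joint would pass 70% of its speed; a pose out of reach is approached as far as the arm can. A call is refused whole if a number of a shift passes 4.17 or a number of a turn 0.125, either way. A call with a gripper value outside its range is refused whole. The fingers move at their own pace and stop on an object; FORCE is the grip in N (left out, the last holds). Time passes only in rows, so rows that do not move let the fingers close. It gives the time, the measured TCP pose, the force and the opening at its end, in the units of the state.
- observe(): the state, without advancing time (a new reading comes with each control period).
- get_image(name): name is "side" or "top" or "wrist"; returns (picture, depth): 420x560x3 uint8, blue, green, red; 420x560 float32, mm along the optical axis (not along the pixel's ray), 0 where there is no reading.
- get_calibration(name): a dict with "fx", "fy", "cx", "cy" (pixels), "k1" (the pictures are not rectified: a ray, as slopes to the right and down, at radius r is drawn at 1 + k1 r^2 times it, then the intrinsics apply), "R" (3x3) and "t" (3): a world point X has camera coordinates R X + t; the wrist camera has in their place "T_tool_cam" (4x4, takes a point from camera to tool coordinates, whose origin is the TCP and whose axes are the tool frame's). Camera axes: x right, y down, z forward; pixel columns grow to the right and rows downward; lengths in mm; the calibration is good to about 2 mm. A picture is of the moment at which its call begins: read the wrist's pose just before it. get_calibration takes no time and is no camera call.
- close_job(): hands the job in, once; it reports no verdict.
Trained networks look in the newest picture that a camera, given by its name, has taken for a name from the list of things; names that differ only in an ending like _2 or _b are one class to them, and where a whole thing is asked for, a point or a joint stands for the part that bears it (a point fixed in the world has none). Each returns a list of dicts, best first, with "p" (0 to 1); they miss things now and then, are a little off and sometimes report something else, mostly with a low value. They report only what shows in the picture. A call takes as long as a camera call. They do not tell look-alikes from the thing itself.
- recognise(query, camera): "xy" ([column, row] in pixels, amid what is visible of it).
- pinpoint(query, camera): "xy" ([column, row] in pixels: a listed point, or the origin of a listed thing).
The state is a dict: "t": time; "q": joint angles; "joint_velocities": joint speeds; "joint_torque": joint torques, N m; "ee_pos": TCP position; "eef_rot": TCP orientation; "ft_force": force on the tool from outside, world axes, zero at the start; "torque": the same for the moment, N m; "width": finger opening in mm.
Only numpy, scipy, OpenCV 4.12 (cv2) and the standard library are available. Lean on these libraries where they do the work, as an engineer would, in place of code of your own. Each camera call takes 0.05 s, during which the arm holds its last target. There are 200 camera calls.

## Working session

There is one attempt and no reset: what is moved stays moved. The work goes in short steps, Python scripts to look and compute and a shell command to move; the robot and the scene stay as the last step left them, time stands still between calls to the robot, and variables do not carry over. Pictures are saved under pics/ and viewed, about 8 in all and at most 12, crops included, and the job is handed in when it is done.

```bash
mkdir -p pics
cat > h.py <<'E'
import numpy as np, cv2
from scipy.spatial.transform import Rotation as Ro
from workcell import *
def cam(name,s=None):
    c=get_calibration(name)
    if name=="wrist":
        s=s or observe(); T=np.array(c["T_tool_cam"]); R=Ro.from_rotvec(s["eef_rot"]).as_matrix()
        Rw=R@T[:3,:3]; o=R@T[:3,3]+np.array(s["ee_pos"])
    else:
        Rw=np.array(c["R"]).T; o=-Rw@np.array(c["t"])
    return c,Rw,o
def ray(name,xy,s=None):
    c,Rw,o=cam(name,s)
    K=np.array([[c["fx"],0,c["cx"]],[0,c["fy"],c["cy"]],[0,0,1.]])
    p=cv2.undistortPoints(np.array([[xy]],float),K,np.array([c["k1"],0,0,0,0.]))[0,0]
    return o,Rw@np.array([p[0],p[1],1.])
def atz(name,xy,z,s=None):
    o,d=ray(name,xy,s); return o+d*(z-o[2])/d[2]
def atd(name,xy,depth,s=None):
    o,d=ray(name,xy,s); return o+d*depth
E
python3 - <<'E'
from h import *
s=observe(); print(s)
for n in ["top","side","wrist"]:
    im,d=get_image(n); cv2.imwrite(f"pics/{n}0.png",im); np.save(n+"0.npy",d)
    for q in ["nut_axis","red_tip","plain_tip","tight_mark","keeper_arm","station"]:
        r=pinpoint(q,n)
        print(n,q,[(np.round(x["xy"],1).tolist(),round(x["p"],2),np.round(atz(n,x["xy"],{"tight_mark":92,"keeper_arm":138,"station":0}.get(q,116)),0).tolist()) for x in r[:3]])
print(observe()["t"])
E
```

```text
{'t': 0.0, 'q': array([ 1.26901461,  0.468338  , -0.01156973,  1.60358288,  0.00604524,
        1.07142933, -0.05631003]), 'joint_velocities': array([-3.17458737e-04, -3.83014271e-04,  8.65166309e-05, -7.14746330e-04,
        1.43518337e-03, -1.26410943e-04, -5.53625314e-04]), 'joint_torque': array([ 2.92132518e-04, -5.20565987e+01, -1.22251917e-02, -2.43747979e+01,
       -5.65698801e-02,  1.73722277e-02,  1.63626687e-04]), 'ee_pos': array([ 166.08500521, -627.81645266,  203.28266419]), 'eef_rot': array([-2.48870659e+00,  1.91578726e+00,  2.30414464e-03]), 'ft_force': array([-0.08782918, -0.51587982, -0.15623973]), 'torque': array([-0.00349404,  0.01609208, -0.01531904]), 'width': 91.89378849522367}
top nut_axis [([268.7, 228.0], 0.65, [536.0, -4.0, 116.0])]
top red_tip [([265.3, 213.6], 0.5, [585.0, 8.0, 116.0])]
top plain_tip [([273.8, 241.3], 0.63, [491.0, -22.0, 116.0])]
top tight_mark []
top keeper_arm [([270.4, 215.6], 0.95, [576.0, -9.0, 138.0])]
top station [([271.7, 233.7], 0.88, [526.0, -13.0, 0.0])]
side nut_axis [([276.4, 201.4], 0.83, [536.0, -6.0, 116.0])]
side red_tip [([261.0, 196.2], 0.69, [591.0, -4.0, 116.0])]
side plain_tip [([292.1, 203.5], 0.8, [489.0, -21.0, 116.0]), ([206.8, 249.4], 0.35, [587.0, 264.0, 116.0])]
side tight_mark [([260.7, 221.2], 0.75, [543.0, 73.0, 92.0]), ([305.8, 183.9], 0.44, [518.0, -160.0, 92.0])]
side keeper_arm [([260.4, 186.3], 0.56, [604.0, -22.0, 138.0])]
side station [([275.6, 233.6], 0.58, [531.0, 12.0, 0.0]), ([326.1, 148.9], 0.49, [625.0, -535.0, 0.0])]
wrist nut_axis []
wrist red_tip []
wrist plain_tip []
wrist tight_mark []
wrist keeper_arm []
wrist station []
1.05
```

View pics/top0.png

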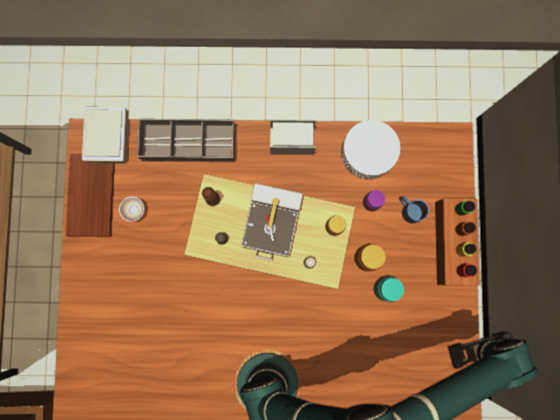

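View pics/side0.png

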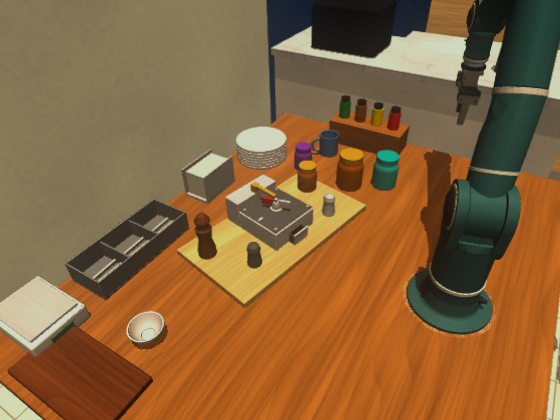

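The top view shows the board centred at about px (270,232), turned roughly -12°, with the red wing just counter-clockwise of the brass keeper. The side view agrees. The plan is to push the plain wing about 190° round to the keeper, lift, then push the red wing to the mark. Next I close the fingers and move above the nut.

```bash
python3 -m handwheel '[{"dp":[-2.8,-2.85,-0.9],"turn":[0,0,0],"hand":1},{"dp":[-2.8,-2.85,-0.9],"turn":[0,0,0],"hand":1},{"dp":[-2.8,-2.85,-0.9],"turn":[0,0,0],"hand":1},{"dp":[-2.8,-2.85,-0.9],"turn":[0,0,0],"hand":1},{"dp":[-2.8,-2.85,-0.9],"turn":[0,0,0],"hand":1},{"dp":[-2.8,-2.85,-0.9],"turn":[0,0,0],"hand":1},{"dp":[-2.8,-2.85,-0.9],"turn":[0,0,0],"hand":1},{"dp":[-2.8,-2.85,-0.9],"turn":[0,0,0],"hand":1},{"dp":[-2.8,-2.85,-0.9],"turn":[0,0,0],"hand":1},{"dp":[-2.8,-2.85,-0.9],"turn":[0,0,0],"hand":1},{"dp":[-2.8,-2.85,-0.9],"turn":[0,0,0],"hand":1},{"dp":[-2.8,-2.85,-0.9],"turn":[0,0,0],"hand":1}]' 10
python3 -m handwheel '[{"dp":[-2.8,-2.9,0],"turn":[0,0,0],"hand":1},{"dp":[-2.8,-2.9,0],"turn":[0,0,0],"hand":1},{"dp":[-2.8,-2.9,0],"turn":[0,0,0],"hand":1},{"dp":[-2.8,-2.9,0],"turn":[0,0,0],"hand":1},{"dp":[-2.8,-2.9,0],"turn":[0,0,0],"hand":1},{"dp":[-2.8,-2.9,0],"turn":[0,0,0],"hand":1},{"dp":[0,0,0],"turn":[0,0,-0.124],"hand":1},{"dp":[0,0,0],"turn":[0,0,-0.124],"hand":1},{"dp":[0,0,0],"turn":[0,0,-0.124],"hand":1},{"dp":[0,0,0],"turn":[0,0,-0.124],"hand":1},{"dp":[0,0,0],"turn":[0,0,-0.124],"hand":1},{"dp":[0,0,0],"turn":[0,0,-0.124],"hand":1}]'
python3 - <<'E'
from h import *
s=observe(); print(s["q"],s["ee_pos"],s["eef_rot"],s["ft_force"],s["width"],get_calibration("wrist"))
E
```

```text
t: 2.05
ee_pos: [411.5, -214.2, 313.0]
eef_rot: [2.489, -1.916, 0.002]
ft_force: [0.5, -0.2, 0.2]
width: 14.1
t: 3.05
ee_pos: [536.2, -9.1, 312.2]
eef_rot: [3.018, -0.871, 0.0]
ft_force: [-0.1, 0.5, 0.3]
width: 0.5
[ 0.47633795  0.24148844 -0.61697197  1.71797784  0.14757947  1.22881702
 -0.73852795] [536.17639135  -9.11937801 312.2009052 ] [ 3.01827285e+00 -8.71039913e-01  1.29566057e-04] [-0.06764603  0.51270271  0.3112588 ] 0.5216539717791484 {'fx': 366.2034920264342, 'fy': 366.2034920264342, 'cx': 279.2110111488461, 'cy': 211.23619734378798, 'k1': -0.04145285377446663, 'T_tool_cam': array([[ 9.99999905e-01, -1.94515448e-04, -3.90504437e-04,
         3.95143508e-01],
       [ 2.97975989e-04,  9.58318180e-01,  2.85702952e-01,
        -8.02825044e+01],
       [ 3.18653864e-04, -2.85703042e-01,  9.58318147e-01,
        -1.80202657e+02],
       [ 0.00000000e+00,  0.00000000e+00,  0.00000000e+00,
         1.00000000e+00]])}
```

Run:
```python
from h import *
s=observe(); im,d=get_image("wrist"); cv2.imwrite("pics/w1.png",im)
for q in ["nut_axis","red_tip","plain_tip","tight_mark","keeper_arm"]:
    z={"tight_mark":92,"keeper_arm":138}.get(q,116)
    for x in pinpoint(q,"wrist")[:2]:
        u,v=np.round(x["xy"]).astype(int); p=atz("wrist",x["xy"],z,s)
        print(q,u,v,round(x["p"],2),p.round(1),"depthpt",atd("wrist",x["xy"],d[v,u],s).round(1))
```

```text
nut_axis 277 176 0.66 [537.4  -2.6 116. ] depthpt [539.2   0.  131.9]
red_tip 306 142 0.86 [581.8  11.8 116. ] depthpt [581.9   8.9  92.2]
red_tip 316 164 0.54 [579.  -13.8 116. ] depthpt [579.   -8.7 142.5]
plain_tip 251 211 0.86 [493.6 -20.1 116. ] depthpt [496.3 -17.6 128. ]
tight_mark 255 115 0.69 [550.7  61.7  92. ] depthpt [550.7  61.7  91.6]
keeper_arm 316 167 0.6 [577.4 -11.5 138. ] depthpt [577.4 -10.8 141.7]
```

View pics/w1.png

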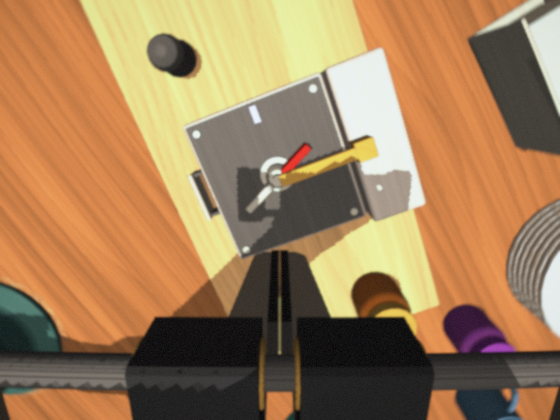

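The wrist view shows the red wing at (306,142), the plain wing at (251,211), the mark at (255,115) and the keeper at (316,167). The points agree with the sizes given: tip to tip 94 mm and mark at 67 mm. The axis is at about (537.5,-3.7), with the plain wing at world angle 200°. I now turn the tool so that its x axis runs along the push direction.

```bash
python3 -m handwheel '[{"dp":[0,0,0],"turn":[0,0,-0.124],"hand":1},{"dp":[0,0,0],"turn":[0,0,-0.124],"hand":1},{"dp":[0,0,0],"turn":[0,0,-0.124],"hand":1},{"dp":[0,0,0],"turn":[0,0,-0.124],"hand":1},{"dp":[0,0,0],"turn":[0,0,-0.124],"hand":1},{"dp":[0,0,0],"turn":[0,0,-0.124],"hand":1},{"dp":[0,0,0],"turn":[0,0,-0.124],"hand":1},{"dp":[0,0,0],"turn":[0,0,-0.124],"hand":1},{"dp":[0,0,0],"turn":[0,0,-0.124],"hand":1},{"dp":[0,0,0],"turn":[0,0,-0.124],"hand":1},{"dp":[0,0,0],"turn":[0,0,-0.124],"hand":1},{"dp":[0,0,0],"turn":[0,0,-0.124],"hand":1}]'
python3 -m handwheel '[{"dp":[0,0,1],"turn":[0,0,-0.124],"hand":1},{"dp":[0,0,1],"turn":[0,0,-0.124],"hand":1},{"dp":[0,0,1],"turn":[0,0,-0.124],"hand":1},{"dp":[0,0,1],"turn":[0,0,-0.124],"hand":1},{"dp":[0,0,1],"turn":[0,0,-0.124],"hand":1},{"dp":[0,0,1],"turn":[0,0,-0.124],"hand":1},{"dp":[0,0,1],"turn":[0,0,-0.124],"hand":1},{"dp":[0,0,1],"turn":[0,0,-0.124],"hand":1},{"dp":[-0.8,-1,1],"turn":[0,0,0],"hand":1},{"dp":[-0.8,-1,1],"turn":[0,0,0],"hand":1},{"dp":[-0.8,-1,1],"turn":[0,0,0],"hand":1},{"dp":[0,0,0],"turn":[0,0,0],"hand":1}]'
cat > where.py <<'E'
from h import *
import sys
A=np.array([537.5,-3.7]); w=np.radians(float(sys.argv[1]))
s=observe(); R=Ro.from_rotvec(s["eef_rot"]).as_matrix()
p=s["ee_pos"][:2]-A; e=np.array([np.cos(w),np.sin(w)]); n=np.array([-e[1],e[0]])
print("t",round(s["t"],2),"phi",round(np.degrees(np.arctan2(R[1,0],R[0,0])),1),"tilt",R[:2,2].round(3),"along wing",(p@e).round(1),"behind",(p@n).round(1),"z",s["ee_pos"][2].round(1),"polar ang",np.degrees(np.arctan2(p[1],p[0])).round(1),"f",s["ft_force"].round(1),"q",s["q"].round(2))
E
python3 where.py 200
```

```text
t: 4.35
ee_pos: [536.2, -9.1, 312.2]
eef_rot: [2.812, 1.4, -0.0]
ft_force: [0.3, -0.2, -0.3]
width: 0.7
t: 5.35
ee_pos: [513.5, -45.1, 199.9]
eef_rot: [-1.817, -2.56, 0.006]
ft_force: [0.1, 0.0, -0.3]
width: 0.6
t 5.35 phi 109.3 tilt [-0.005 -0.002] along wing 36.8 behind 30.7 z 199.9 polar ang -120.1 f [ 0.1  0.  -0.3] q [ 0.83  0.44 -1.01  1.88  0.43  1.06  1.55]
```

```bash
python3 -m handwheel '[{"dp":[0,0,2],"turn":[0,0,0],"hand":1},{"dp":[0,0,2],"turn":[0,0,0],"hand":1},{"dp":[0,0,2],"turn":[0,0,0],"hand":1},{"dp":[0,0,1.2],"turn":[0,0,0],"hand":1},{"dp":[0,0,0],"turn":[0,0,0],"hand":1},{"dp":[0,0,0],"turn":[0,0,0],"hand":1}]'
python3 - <<'E'
from h import *
im,d=get_image("wrist"); cv2.imwrite("pics/w2.png",im)
E
python3 where.py 200
```

```text
t: 5.85
ee_pos: [516.1, -41.5, 130.4]
eef_rot: [-1.812, -2.566, -0.0]
ft_force: [-0.0, 0.7, -0.1]
width: 0.0
t 5.9 phi 109.5 tilt [0.001 0.   ] along wing 32.5 behind 28.4 z 131.1 polar ang -118.9 f [0.6 0.1 0.1] q [ 0.75  0.53 -0.93  1.94  0.53  0.93  1.46]
```

View pics/w2.png

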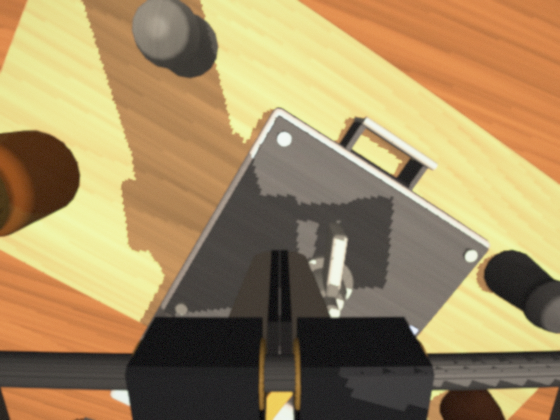

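The tip at (280,250) is behind the plain wing at (337,255), clear of it and on the counter-clockwise side. I start the stroke gently.

```bash
python3 -m handwheel '[{"dp":[0,-0.35,0.4],"turn":[0,0,0],"hand":1},{"dp":[0.8,0,0],"turn":[0,0,0],"hand":1},{"dp":[0.8,0,0],"turn":[0,0,0],"hand":1},{"dp":[0.44,-0.12,0],"turn":[0,0,0.12],"hand":1},{"dp":[0.44,-0.12,0],"turn":[0,0,0.12],"hand":1},{"dp":[0.44,-0.12,0],"turn":[0,0,0.12],"hand":1},{"dp":[0.44,-0.12,0],"turn":[0,0,0.12],"hand":1},{"dp":[0,0,0],"turn":[0,0,0],"hand":1}]'
python3 where.py 172
python3 - <<'E'
from h import *
im,d=get_image("wrist"); cv2.imwrite("pics/w3.png",im)
E
```

```text
t: 6.57
ee_pos: [499.6, -9.6, 126.9]
eef_rot: [2.37, 2.06, 0.001]
ft_force: [1.1, -0.5, -0.1]
width: 0.4
t 6.57 phi 82.0 tilt [ 0.001 -0.   ] along wing 36.7 behind 11.2 z 126.9 polar ang -171.1 f [ 1.1 -0.5 -0.1] q [ 0.63  0.46 -0.83  1.99  0.45  0.87  0.99]
```

View pics/w3.png

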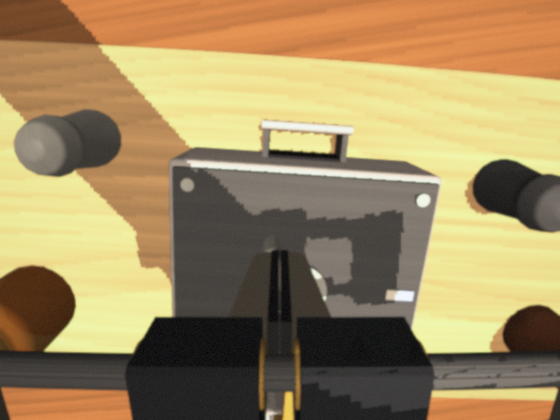

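Run:
```python
from h import *
im=cv2.imread("pics/w3.png"); c=cv2.resize(im[200:330,200:400],None,fx=4,fy=4,interpolation=cv2.INTER_CUBIC)
c=np.clip(c.astype(float)*1.8,0,255).astype(np.uint8); cv2.imwrite("pics/w3c.png",c)
s=observe()
for n in ["wrist","side","top"]:
    im,d=get_image(n); cv2.imwrite(f"pics/{n}3.png",im)
    for q in ["nut_axis","red_tip","plain_tip"]:
        print(n,q,[(np.round(x["xy"]).tolist(),round(x["p"],2),atz(n,x["xy"],116,s).round(1).tolist()) for x in pinpoint(q,n)[:2]])
```

```text
wrist nut_axis []
wrist red_tip []
wrist plain_tip [([266.0, 241.0], 0.6, [492.0, -17.4, 116.0])]
side nut_axis [([278.0, 204.0], 0.57, [526.8, 2.6, 116.0]), ([309.0, 184.0], 0.5, [492.7, -133.0, 116.0])]
side red_tip [([260.0, 196.0], 0.63, [594.2, -1.1, 116.0])]
side plain_tip [([291.0, 204.0], 0.73, [490.5, -14.4, 116.0]), ([274.0, 204.0], 0.7, [536.5, 9.3, 116.0])]
top nut_axis []
top red_tip [([272.0, 215.0], 0.69, [581.6, -15.2, 116.0]), ([311.0, 260.0], 0.43, [430.5, -148.4, 116.0])]
top plain_tip []
```

View pics/w3c.png

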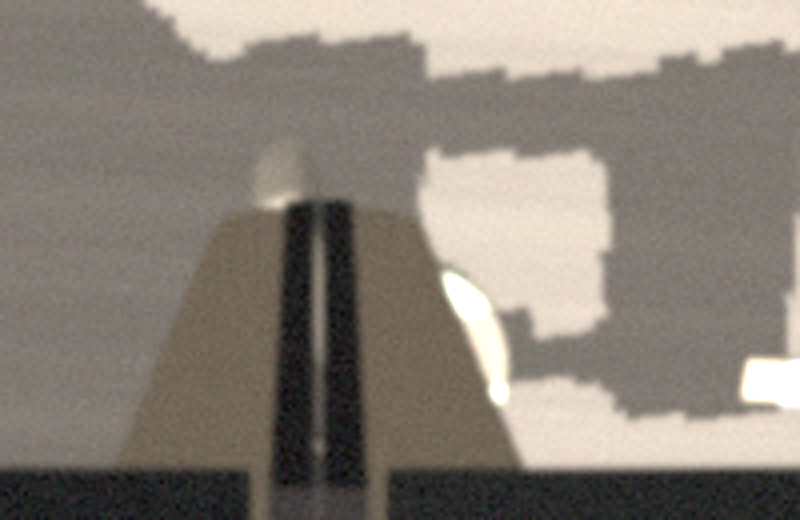

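Run:
```python
from h import *
s=observe(); im,d=get_image("wrist"); R=Ro.from_rotvec(s["eef_rot"]).as_matrix()
print(s["ee_pos"],s["ft_force"],s["t"])
for v in (236,240,244,248,252,256,262,270,285):
    print(v,[ (u,(R.T@(atd("wrist",(u,v),d[v,u],s)-s["ee_pos"])).round(0).astype(int).tolist()) for u in (250,258,264,270,276,284,292,300,308,314)])
```

```text
[499.77564636 -11.52476185 126.08675527] [ 0.44562169 -0.13946732  0.36450654] 7.2167
236 [(250, [-19, -1, 34]), (258, [-14, -1, 34]), (264, [-10, 0, 35]), (270, [-6, -1, 34]), (276, [-3, -7, 17]), (284, [2, -1, 34]), (292, [7, -1, 34]), (300, [12, -1, 35]), (308, [17, -1, 34]), (314, [21, -1, 33])]
240 [(250, [-19, 2, 34]), (258, [-14, 2, 34]), (264, [-10, 2, 35]), (270, [-6, -6, 15]), (276, [-2, -7, 11]), (284, [2, 2, 34]), (292, [7, 2, 34]), (300, [12, 2, 34]), (308, [17, 2, 34]), (314, [21, 2, 34])]
244 [(250, [-19, 5, 36]), (258, [-14, 4, 33]), (264, [-10, 5, 35]), (270, [-6, -6, 8]), (276, [-2, -7, 4]), (284, [2, 4, 34]), (292, [7, 4, 34]), (300, [12, 4, 34]), (308, [17, 5, 35]), (314, [21, 5, 35])]
248 [(250, [-19, 7, 34]), (258, [-14, 8, 36]), (264, [-10, 7, 35]), (270, [-6, -6, 2]), (276, [-2, -7, -1]), (284, [2, 0, 16]), (292, [7, 7, 35]), (300, [12, 7, 35]), (308, [17, 8, 35]), (314, [21, 7, 35])]
252 [(250, [-19, 10, 34]), (258, [-14, 10, 34]), (264, [-8, -8, -9]), (270, [-5, -9, -11]), (276, [-2, -11, -14]), (284, [2, -10, -13]), (292, [6, -9, -10]), (300, [13, 10, 35]),
[... 252 characters left out ...]
21, 13, 34])]
262 [(250, [-19, 17, 35]), (258, [-11, -9, -24]), (264, [-8, -9, -23]), (270, [-5, -9, -23]), (276, [-2, -10, -24]), (284, [2, -10, -24]), (292, [5, -10, -24]), (300, [9, -9, -24]), (308, [13, -9, -23]), (314, [21, 17, 34])]
270 [(250, [-14, -10, -32]), (258, [-10, -9, -32]), (264, [-7, -10, -32]), (270, [-5, -9, -32]), (276, [-2, -10, -33]), (284, [1, -10, -33]), (292, [5, -10, -33]), (300, [9, -10, -33]), (308, [12, -10, -33]), (314, [21, 20, 29])]
285 [(250, [-12, -10, -48]), (258, [-9, -10, -47]), (264, [-7, -10, -47]), (270, [-4, -10, -47]), (276, [-2, -10, -48]), (284, [1, -10, -47]), (292, [5, -10, -47]), (300, [8, -10, -47]), (308, [11, -9, -46]), (314, [13, -10, -47])]
```

```bash
python3 - <<'E'
from h import *
s=observe(); d=np.load("wrist0.npy"); R=np.eye(3); s=dict(s,ee_pos=np.zeros(3),eef_rot=np.zeros(3))
for u in range(100,460,15):
    col=d[:,u]; v=[i for i in range(420) if 0<col[i]<255]
    if v: print(u,[(i,atd("wrist",(u,i),col[i],s).round(0).astype(int).tolist()) for i in (v[0],v[0]+4,v[0]+8)])
E
tail -c 300 where.py >/dev/null; python3 where.py 193
```

```text
100 [(312, [-63, -11, -69]), (316, [-62, -11, -72]), (320, [-61, -11, -74])]
115 [(299, [-62, -10, -59]), (303, [-61, -11, -63]), (307, [-60, -10, -65])]
130 [(285, [-61, -10, -48]), (289, [-60, -10, -51]), (293, [-58, -10, -55])]
145 [(271, [-60, -10, -35]), (275, [-58, -10, -39]), (279, [-57, -10, -42])]
160 [(257, [-59, -9, -17]), (261, [-57, -10, -23]), (265, [-55, -10, -29])]
175 [(252, [-53, -9, -11]), (256, [-52, -9, -15]), (260, [-50, -10, -23])]
190 [(280, [-47, 7, -10]), (284, [-47, 9, -11]), (288, [-106, 128, 205])]
205 [(354, [-18, -26, -110]), (358, [-17, -27, -112]), (362, [-17, -27, -114])]
220 [(354, [-14, -25, -109]), (358, [-14, -26, -112]), (362, [-14, -26, -113])]
235 [(354, [-11, -26, -110]), (358, [-11, -26, -112]), (362, [-10, -26, -114])]
250 [(354, [-7, -26, -110]), (358, [-7, -26, -112]), (362, [-7, -27, -114])]
265 [(354, [-4, -26, -110]), (358, [-4, -26, -112]), (362, [-4, -27, -114])]
280 [(354, [0, -26, -110]), (358, [0, -27, -113]), (362, [0, -26, -113])]
295 [(354, [3, -26, -110]), (358, [3, -27, -112]), (362, [3, -27, -114])]
310 [(354, [6, -26, -110]
[... 162 characters left out ...]
, -26, -112]), (362, [13, -26, -113])]
355 [(354, [17, -26, -110]), (358, [16, -26, -112]), (362, [16, -26, -113])]
370 [(255, [45, -7, -10]), (259, [45, -5, -10]), (263, [45, -3, -11])]
385 [(252, [52, -9, -11]), (256, [51, -9, -16]), (260, [49, -10, -22])]
400 [(258, [57, -9, -19]), (262, [56, -10, -24]), (266, [55, -9, -28])]
415 [(272, [58, -10, -36]), (276, [58, -9, -38]), (280, [56, -10, -43])]
430 [(286, [60, -10, -49]), (290, [58, -10, -53]), (294, [57, -10, -55])]
445 [(300, [61, -10, -60]), (304, [60, -11, -63]), (308, [59, -10, -65])]
t 7.27 phi 82.0 tilt [-0.  0.] along wing 38.5 behind -0.9 z 126.1 polar ang -168.4 f [-1.3 -0.6  0.6] q [ 0.63  0.47 -0.83  1.99  0.45  0.87  0.99]
```

View pics/wrist0.png

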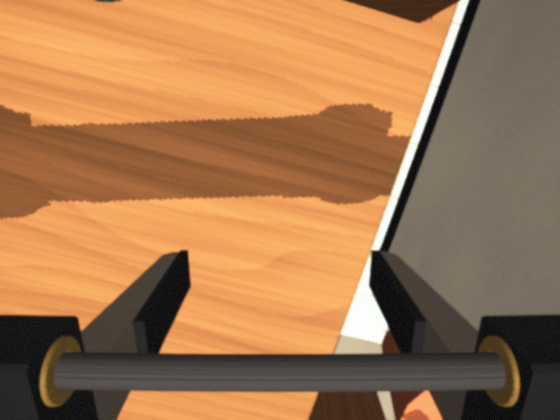

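The depth data, both here and with the jaws open, show that the fingertips end at tool z ≈ -10 rather than +19. They passed over the wing, which is now at about 193°. I back off behind it and go lower in steps, watching the force.

```bash
python3 -m handwheel '[{"dp":[0,0,0],"turn":[0,0,-0.12],"hand":1},{"dp":[0,0,0],"turn":[0,0,-0.12],"hand":1},{"dp":[0,0,0],"turn":[0,0,-0.12],"hand":1},{"dp":[-1,0.1,0],"turn":[0,0,0],"hand":1},{"dp":[-1,0.1,0],"turn":[0,0,0],"hand":1},{"dp":[-1,0,0],"turn":[0,0,0],"hand":1},{"dp":[0,0,0],"turn":[0,0,0],"hand":1},{"dp":[0,0,0.5],"turn":[0,0,0],"hand":1},{"dp":[0,0,0.5],"turn":[0,0,0],"hand":1},{"dp":[0,0,0],"turn":[0,0,0],"hand":1}]'
python3 - <<'E'
from h import *
s=observe(); im,d=get_image("wrist"); cv2.imwrite("pics/w4.png",im); R=Ro.from_rotvec(s["eef_rot"]).as_matrix()
P=[];
for v in range(200,300):
  for u in range(270,380):
    p=atd("wrist",(u,v),d[v,u],s)
    if 124<p[2]<131: P.append(p)
P=np.array(P); print(len(P),P.mean(0)); q=P[:,:2]-[537.5,-3.7]
far=q[np.hypot(*q.T)>22]; m=far.mean(0); print("wing angle",np.degrees(np.arctan2(m[1],m[0])),len(far),np.hypot(*far.T).max())
E
python3 where.py 193
```

```text
t: 8.1
ee_pos: [507.4, -40.0, 115.1]
eef_rot: [-1.962, -2.452, 0.002]
ft_force: [-0.1, 0.2, 0.6]
width: 0.4
t 8.15 phi 102.7 tilt [-0.001  0.   ] along wing 37.2 behind 28.4 z 115.5 polar ang -129.6 f [-1.1 -0.5 -0.6] q [ 0.72  0.53 -0.89  1.98  0.53  0.89  1.34]Traceback (most recent call last):
  File "<stdin>", line 6, in <module>
  File "h.py", line 20, in atd
    o,d=ray(name,xy,s); return o+d*depth
        ~~~^^^^^^^^^^^
  File "h.py", line 13, in ray
    c,Rw,o=cam(name,s)
           ~~~^^^^^^^^
  File "h.py", line 5, in cam
    c=get_calibration(name)
ValueError: time passes only in moves, steps and waits
```

```bash
cat > wing.py <<'E'
from h import *
def wing(fn=None,A=np.array([537.5,-3.7])):
    s=observe(); im,d=get_image("wrist")
    if fn: cv2.imwrite("pics/"+fn,im)
    c,Rw,o=cam("wrist",s)
    K=np.array([[c["fx"],0,c["cx"]],[0,c["fy"],c["cy"]],[0,0,1.]])
    v,u=np.mgrid[0:420,0:560]; g=np.stack([u.ravel(),v.ravel()],1).astype(float)[:,None]
    n=cv2.undistortPoints(g,K,np.array([c["k1"],0,0,0,0.]))[:,0]
    P=o+(np.c_[n,np.ones(len(n))]*d.reshape(-1,1))@Rw.T
    q=P[:,:2]-A; r=np.hypot(*q.T); m=(abs(P[:,2]-127)<4)&(r>20)&(r<50)&(d.ravel()>0)
    a=np.degrees(np.arctan2(q[m,1],q[m,0]))%360; col=im.reshape(-1,3)[m].astype(int)
    h,e=np.histogram(a,np.arange(0,361,10)); 
    print("angle hist",[(int(e[i]),int(h[i]),int(np.median(r[m][(a>=e[i])&(a<e[i+1])])),np.median(a[(a>=e[i])&(a<e[i+1])]).round(1),np.median(col[(a>=e[i])&(a<e[i+1])],axis=0).astype(int).tolist()) for i in range(36) if h[i]>8])
import sys; wing(sys.argv[1])
E
python3 wing.py w4.png; python3 where.py 193
```

```text
angle hist [(180, 88, 29, np.float64(188.9), [181, 204, 212]), (190, 578, 36, np.float64(195.2), [230, 245, 242]), (200, 136, 28, np.float64(201.4), [154, 172, 183]), (210, 11, 49, np.float64(214.3), [57, 64, 71])]
t 8.2 phi 102.7 tilt [-0.001  0.   ] along wing 36.9 behind 28.4 z 115.8 polar ang -129.4 f [ 1.6  0.1 -0.5] q [ 0.72  0.53 -0.89  1.98  0.53  0.89  1.34]
```

```bash
python3 -m handwheel '[{"dp":[0,0,0.5],"turn":[0,0,0],"hand":1},{"dp":[0,0,0.5],"turn":[0,0,0],"hand":1},{"dp":[0,0,0],"turn":[0,0,0],"hand":1}]'
python3 where.py 195
```

```text
t: 8.45
ee_pos: [507.6, -40.2, 105.2]
eef_rot: [-1.962, -2.452, 0.001]
ft_force: [0.1, 0.3, -0.4]
width: 0.8
t 8.45 phi 102.7 tilt [-0.002  0.   ] along wing 38.3 behind 27.5 z 105.2 polar ang -129.3 f [ 0.1  0.3 -0.4] q [ 0.71  0.54 -0.88  1.98  0.55  0.87  1.33]
```

No force, although a +19 mm tip would already be inside the cover, so the correction holds. I lower the last 6 mm and begin the real stroke.

```bash
python3 -m handwheel '[{"dp":[0,0,0.6],"turn":[0,0,0],"hand":1},{"dp":[0.6,0.1,0],"turn":[0,0,0],"hand":1},{"dp":[0.6,0,0],"turn":[0,0,0],"hand":1},{"dp":[0.45,-0.15,0],"turn":[0,0,0.12],"hand":1},{"dp":[0.45,-0.15,0],"turn":[0,0,0.12],"hand":1},{"dp":[0.45,-0.15,0],"turn":[0,0,0.12],"hand":1},{"dp":[0.45,-0.15,0],"turn":[0,0,0.12],"hand":1},{"dp":[0,0,0],"turn":[0,0,0],"hand":1}]'
python3 where.py 165; python3 wing.py w5.png
```

```text
t: 9.12
ee_pos: [499.1, -9.7, 100.2]
eef_rot: [2.49, 1.915, -0.002]
ft_force: [-0.0, -0.9, -0.4]
width: 0.6
t 9.12 phi 75.1 tilt [-0.001 -0.001] along wing 35.6 behind 15.7 z 100.2 polar ang -171.2 f [-0.  -0.9 -0.4] q [ 0.58  0.49 -0.77  2.01  0.47  0.82  0.85]
angle hist [(150, 218, 38, np.float64(157.8), [124, 139, 147]), (160, 268, 43, np.float64(163.1), [130, 146, 154]), (170, 124, 45, np.float64(175.3), [48, 56, 63]), (180, 139, 48, np.float64(185.9), [21, 21, 22]), (190, 57, 35, np.float64(192.2), [42, 50, 52])]
```

View pics/w5.png

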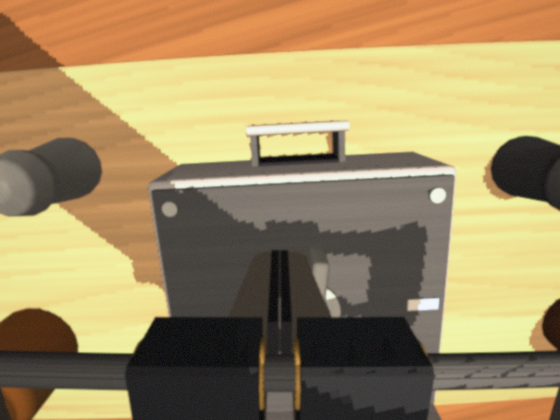

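The finger is now beside the wing at (320,275) and has pushed it from 195° to about 161°. I continue the arc.

```bash
python3 -m handwheel '[{"dp":[0.45,-0.15,0],"turn":[0,0,0.12],"hand":1},{"dp":[0.45,-0.15,0],"turn":[0,0,0.12],"hand":1},{"dp":[0.45,-0.15,0],"turn":[0,0,0.12],"hand":1},{"dp":[0.45,-0.15,0],"turn":[0,0,0.12],"hand":1},{"dp":[0.45,-0.15,0],"turn":[0,0,0.12],"hand":1},{"dp":[0.45,-0.15,0],"turn":[0,0,0.12],"hand":1},{"dp":[0.45,-0.15,0],"turn":[0,0,0.12],"hand":1},{"dp":[0.45,-0.15,0],"turn":[0,0,0.12],"hand":1},{"dp":[0.45,-0.15,0],"turn":[0,0,0.12],"hand":1},{"dp":[0.45,-0.15,0],"turn":[0,0,0.12],"hand":1},{"dp":[0,0,0],"turn":[0,0,0],"hand":1}]'
python3 where.py 92; python3 wing.py w6.png
```

```text
t: 10.08
ee_pos: [520.8, 29.8, 100.2]
eef_rot: [-3.136, -0.178, 0.0]
ft_force: [-0.8, 0.1, 0.2]
width: 0.3
t 10.08 phi 6.5 tilt [-0.  0.] along wing 34.0 behind 15.5 z 100.2 polar ang 116.5 f [-0.8  0.1  0.2] q [ 0.28  0.45 -0.49  1.98  0.29  0.79 -0.26]
angle hist [(70, 37, 32, np.float64(79.3), [93, 104, 109]), (80, 445, 40, np.float64(84.8), [126, 141, 150]), (90, 92, 43, np.float64(96.2), [48, 54, 61]), (100, 127, 44, np.float64(105.1), [43, 50, 57]), (110, 146, 46, np.float64(116.0), [22, 23, 26]), (120, 90, 48, np.float64(122.3), [46, 53, 59]), (250, 64, 35, np.float64(259.0), [21, 24, 100]), (260, 231, 38, np.float64(263.3), [26, 31, 140])]
```

```bash
python3 -m handwheel '[{"dp":[0.45,-0.17,0],"turn":[0,0,0.12],"hand":1},{"dp":[0.45,-0.17,0],"turn":[0,0,0.12],"hand":1},{"dp":[0.45,-0.17,0],"turn":[0,0,0.12],"hand":1},{"dp":[0.45,-0.17,0],"turn":[0,0,0.12],"hand":1},{"dp":[0.45,-0.17,0],"turn":[0,0,0.12],"hand":1},{"dp":[0.45,-0.17,0],"turn":[0,0,0.12],"hand":1},{"dp":[0.45,-0.17,0],"turn":[0,0,0.12],"hand":1},{"dp":[0.45,-0.17,0],"turn":[0,0,0.12],"hand":1},{"dp":[0.45,-0.17,0],"turn":[0,0,0.12],"hand":1},{"dp":[0,0,0],"turn":[0,0,0],"hand":1}]'
python3 where.py 24; python3 wing.py w7.png
```

```text
t: 10.97
ee_pos: [562.0, 28.6, 99.9]
eef_rot: [2.782, -1.46, -0.0]
ft_force: [-0.3, 0.4, -1.1]
width: 0.9
t 10.97 phi -55.4 tilt [-0.  0.] along wing 35.5 behind 19.6 z 99.9 polar ang 52.9 f [-0.3  0.4 -1.1] q [ 0.07  0.47 -0.22  1.89  0.14  0.8  -1.2 ]
angle hist [(10, 88, 38, np.float64(18.7), [102, 114, 121]), (20, 301, 42, np.float64(23.8), [121, 136, 145]), (30, 94, 47, np.float64(36.2), [44, 51, 57]), (40, 123, 48, np.float64(44.4), [29, 31, 33]), (50, 59, 36, np.float64(53.7), [30, 32, 33]), (190, 135, 33, np.float64(198.4), [20, 23, 106]), (200, 182, 36, np.float64(203.0), [25, 29, 137])]
```

The first stroke is done: plain wing at 23°, red at 203°. I back off, lift over and come down behind the red wing.

```bash
python3 -m handwheel '[{"dp":[-0.4,0,0],"turn":[0,0,0],"hand":1},{"dp":[0,0,-3],"turn":[0,0,0],"hand":1},{"dp":[0,0,-4],"turn":[0,0,0],"hand":1},{"dp":[0,0,0],"turn":[0,0,-0.12],"hand":1},{"dp":[0,0,0],"turn":[0,0,-0.12],"hand":1},{"dp":[0,0,0],"turn":[0,0,-0.12],"hand":1},{"dp":[0,0,0],"turn":[0,0,-0.12],"hand":1},{"dp":[0,0,0],"turn":[0,0,-0.12],"hand":1},{"dp":[0,0,0],"turn":[0,0,-0.12],"hand":1},{"dp":[0,0,0],"turn":[0,0,-0.12],"hand":1},{"dp":[0,0,0],"turn":[0,0,-0.12],"hand":1},{"dp":[0,0,0],"turn":[0,0,-0.12],"hand":1}]'
python3 -m handwheel '[{"dp":[0,0,0],"turn":[0,0,-0.12],"hand":1},{"dp":[0,0,0],"turn":[0,0,-0.12],"hand":1},{"dp":[0,0,0],"turn":[0,0,-0.12],"hand":1},{"dp":[0,0,0],"turn":[0,0,-0.12],"hand":1},{"dp":[0,0,0],"turn":[0,0,-0.12],"hand":1},{"dp":[0,0,0],"turn":[0,0,-0.12],"hand":1},{"dp":[0,0,0],"turn":[0,0,-0.12],"hand":1},{"dp":[0,0,0],"turn":[0,0,-0.12],"hand":1},{"dp":[0,0,0],"turn":[0,0,-0.12],"hand":1},{"dp":[0,0,0],"turn":[0,0,-0.12],"hand":1},{"dp":[0,0,0],"turn":[0,0,-0.12],"hand":1},{"dp":[0,0,0],"turn":[0,0,-0.12],"hand":1}]'
python3 -m handwheel '[{"dp":[0,0,0],"turn":[0,0,-0.12],"hand":1},{"dp":[0,0,0],"turn":[0,0,-0.12],"hand":1},{"dp":[0,0,0],"turn":[0,0,-0.12],"hand":1},{"dp":[-1.9,-2.3,0],"turn":[0,0,0],"hand":1},{"dp":[-1.9,-2.3,0],"turn":[0,0,0],"hand":1},{"dp":[-1.9,-2.3,0],"turn":[0,0,0],"hand":1},{"dp":[0,0,0],"turn":[0,0,0],"hand":1}]'
python3 where.py 202; python3 wing.py w8.png
```

```text
t: 12.02
ee_pos: [559.4, 32.2, 170.4]
eef_rot: [3.136, 0.193, 0.001]
ft_force: [-0.1, -0.4, -0.4]
width: 0.7
t: 13.02
ee_pos: [559.5, 32.0, 170.5]
eef_rot: [2.23, 2.212, 0.001]
ft_force: [-0.5, -0.3, -0.8]
width: 0.6
t: 13.6
ee_pos: [510.8, -50.6, 169.5]
eef_rot: [1.815, 2.564, -0.007]
ft_force: [0.0, -0.1, -0.4]
width: 0.6
t 13.6 phi 109.4 tilt [-0.003 -0.004] along wing 42.3 behind 33.5 z 169.5 polar ang -119.6 f [ 0.  -0.1 -0.4] q [ 0.74  0.43 -0.88  1.92  0.41  0.97  1.58]
angle hist [(190, 104, 29, np.float64(198.5), [49, 56, 220]), (200, 350, 36, np.float64(204.9), [47, 57, 240]), (210, 41, 24, np.float64(211.6), [30, 37, 176])]
```

```bash
python3 -m handwheel '[{"dp":[0,0.5,2],"turn":[0,0,0],"hand":1},{"dp":[0,0,2],"turn":[0,0,0],"hand":1},{"dp":[0,0,2],"turn":[0,0,0],"hand":1},{"dp":[0,0,0.95],"turn":[0,0,0],"hand":1},{"dp":[0,0,0],"turn":[0,0,0],"hand":1},{"dp":[0.6,0,0],"turn":[0,0,0],"hand":1},{"dp":[0.6,0,0],"turn":[0,0,0],"hand":1},{"dp":[0.3,0,0],"turn":[0,0,0],"hand":1},{"dp":[0.45,-0.15,0],"turn":[0,0,0.12],"hand":1},{"dp":[0.45,-0.15,0],"turn":[0,0,0.12],"hand":1},{"dp":[0.45,-0.15,0],"turn":[0,0,0.12],"hand":1},{"dp":[0,0,0],"turn":[0,0,0],"hand":1}]'
python3 where.py 180; python3 wing.py w9.png
```

```text
t: 14.65
ee_pos: [506.1, -16.4, 101.8]
eef_rot: [2.242, 2.197, 0.0]
ft_force: [-0.3, -0.8, -0.9]
width: 0.7
t 14.65 phi 88.8 tilt [ 0.002 -0.001] along wing 31.4 behind 12.7 z 101.8 polar ang -158.0 f [-0.3 -0.8 -0.9] q [ 0.56  0.48 -0.73  2.    0.44  0.82  1.13]
angle hist [(160, 393, 37, np.float64(166.4), [32, 37, 157]), (170, 260, 39, np.float64(172.4), [27, 31, 146]), (180, 111, 40, np.float64(185.0), [50, 58, 65]), (190, 120, 42, np.float64(195.2), [24, 24, 25]), (200, 190, 44, np.float64(204.8), [48, 56, 63]), (210, 45, 48, np.float64(211.4), [51, 59, 66])]
```

```bash
python3 -m handwheel '[{"dp":[0.45,-0.19,0],"turn":[0,0,0.12],"hand":1},{"dp":[0.45,-0.19,0],"turn":[0,0,0.12],"hand":1},{"dp":[0.45,-0.19,0],"turn":[0,0,0.12],"hand":1},{"dp":[0.45,-0.19,0],"turn":[0,0,0.12],"hand":1},{"dp":[0.45,-0.19,0],"turn":[0,0,0.12],"hand":1},{"dp":[0.45,-0.19,0],"turn":[0,0,0.12],"hand":1},{"dp":[0.45,-0.19,0],"turn":[0,0,0.12],"hand":1},{"dp":[0.45,-0.19,0],"turn":[0,0,0.12],"hand":1},{"dp":[0.45,-0.19,0],"turn":[0,0,0.12],"hand":1},{"dp":[0.45,-0.19,0],"turn":[0,0,0.12],"hand":1},{"dp":[0,0,0],"turn":[0,0,0],"hand":1}]'
python3 where.py 100; python3 wing.py w10.png
```

```text
t: 15.62
ee_pos: [513.5, 29.4, 101.0]
eef_rot: [-3.093, -0.552, -0.0]
ft_force: [0.3, -1.5, -0.5]
width: 0.6
t 15.62 phi 20.3 tilt [0. 0.] along wing 36.8 behind 17.9 z 101.0 polar ang 125.9 f [ 0.3 -1.5 -0.5] q [ 0.25  0.43 -0.45  1.99  0.26  0.78 -0.  ]
angle hist [(90, 279, 41, np.float64(95.9), [27, 31, 137]), (100, 114, 44, np.float64(102.0), [27, 31, 100]), (110, 132, 48, np.float64(115.3), [44, 52, 58]), (120, 83, 42, np.float64(125.4), [30, 31, 33]), (130, 12, 31, np.float64(130.8), [59, 66, 70]), (260, 15, 29, np.float64(269.8), [82, 90, 97]), (270, 332, 35, np.float64(274.8), [124, 139, 148]), (280, 62, 35, np.float64(281.2), [105, 117, 125])]
```

```bash
python3 -m handwheel '[{"dp":[0.45,-0.15,0],"turn":[0,0,0.12],"hand":1},{"dp":[0.45,-0.15,0],"turn":[0,0,0.12],"hand":1},{"dp":[0.2,-0.07,0],"turn":[0,0,0.06],"hand":1},{"dp":[0,0,0],"turn":[0,0,0],"hand":1},{"dp":[0,0,0],"turn":[0,0,0],"hand":1}]'
python3 where.py 80; python3 wing.py w11.png
```

```text
t: 16.08
ee_pos: [522.8, 35.0, 100.7]
eef_rot: [-3.14, -0.09, -0.0]
ft_force: [-1.3, 1.3, -0.3]
width: 0.7
t 16.08 phi 3.3 tilt [0. 0.] along wing 35.6 behind 21.2 z 100.7 polar ang 110.8 f [-1.3  1.3 -0.3] q [ 0.18  0.43 -0.39  1.97  0.23  0.78 -0.27]
angle hist [(70, 101, 39, np.float64(78.7), [30, 34, 116]), (80, 254, 42, np.float64(83.4), [25, 30, 143]), (90, 99, 48, np.float64(95.7), [44, 51, 58]), (100, 82, 49, np.float64(103.1), [34, 36, 39]), (110, 50, 36, np.float64(112.9), [33, 34, 36]), (250, 173, 33, np.float64(257.6), [110, 123, 132]), (260, 121, 38, np.float64(262.2), [123, 137, 146])]
```

```bash
python3 -m handwheel '[{"dp":[0.2,0,0],"turn":[0,0,0.03],"hand":1},{"dp":[0,0,0],"turn":[0,0,0],"hand":1}]'; python3 -m handwheel '[{"dp":[0.2,0,0],"turn":[0,0,0.03],"hand":1},{"dp":[0,0,0],"turn":[0,0,0],"hand":1}]'
python3 where.py 79; python3 wing.py w12.png
```

```text
t: 16.3
ee_pos: [524.8, 35.3, 100.7]
eef_rot: [-3.141, -0.038, 0.0]
ft_force: [-0.7, -0.1, -0.1]
width: 0.5
t: 16.47
ee_pos: [526.1, 35.5, 100.6]
eef_rot: [-3.141, 0.009, 0.002]
ft_force: [-3.3, 1.0, 2.0]
width: 0.4
t 16.47 phi -0.3 tilt [-0.002  0.001] along wing 36.3 behind 18.7 z 100.6 polar ang 106.3 f [-3.3  1.   2. ] q [ 0.17  0.44 -0.37  1.97  0.22  0.78 -0.33]
angle hist [(70, 262, 41, np.float64(76.3), [27, 31, 136]), (80, 129, 44, np.float64(82.3), [26, 30, 97]), (90, 129, 48, np.float64(95.0), [43, 51, 57]), (100, 111, 44, np.float64(104.5), [28, 29, 32]), (110, 9, 32, np.float64(111.0), [58, 63, 68]), (250, 311, 34, np.float64(254.9), [120, 135, 144]), (260, 54, 38, np.float64(261.1), [109, 122, 129])]
```

```bash
python3 -m handwheel '[{"dp":[0.2,0,0],"turn":[0,0,0],"hand":1},{"dp":[0,0,0],"turn":[0,0,0],"hand":1},{"dp":[0,0,0],"turn":[0,0,0],"hand":1}]'
python3 where.py 79; python3 wing.py w13.png
```

```text
t: 16.77
ee_pos: [526.4, 35.5, 100.4]
eef_rot: [3.141, -0.008, -0.008]
ft_force: [-8.4, 2.1, 5.3]
width: 0.1
t 16.77 phi -0.3 tilt [-0.005 -0.   ] along wing 36.4 behind 18.4 z 100.4 polar ang 105.8 f [-8.4  2.1  5.3] q [ 0.17  0.44 -0.37  1.96  0.22  0.78 -0.33]
angle hist [(70, 259, 41, np.float64(76.3), [26, 31, 134]), (80, 117, 44, np.float64(82.6), [26, 32, 81]), (90, 135, 48, np.float64(95.1), [43, 50, 57]), (100, 129, 45, np.float64(104.2), [29, 30, 34]), (250, 316, 34, np.float64(255.0), [121, 136, 145]), (260, 65, 37, np.float64(261.2), [109, 122, 130])]
```

The tool is held at 8 N and the wing no longer moves (78°, mark at 78.6°), so the nut is at its stop. I retreat straight back, then up, and take a last look.

```bash
python3 -m handwheel '[{"dp":[-0.6,0,0],"turn":[0,0,0],"hand":1},{"dp":[-0.6,0,0],"turn":[0,0,0],"hand":1},{"dp":[0,0,-3],"turn":[0,0,0],"hand":1},{"dp":[0,0,-4],"turn":[0,0,0],"hand":1},{"dp":[0,0,-4],"turn":[0,0,0],"hand":1},{"dp":[0,0,-4],"turn":[0,0,0],"hand":1},{"dp":[0,-3,-2],"turn":[0,0,0],"hand":1},{"dp":[0,-3,0],"turn":[0,0,0],"hand":1},{"dp":[0,0,0],"turn":[0,0,0],"hand":1},{"dp":[0,0,0],"turn":[0,0,0],"hand":1}]'
python3 wing.py w14.png; python3 where.py 79
python3 - <<'E'
from h import *
s=observe(); get_image("wrist")
for q in ["nut_axis","red_tip","plain_tip","tight_mark"]:
    print(q,[(np.round(x["xy"]).tolist(),round(x["p"],2),atz("wrist",x["xy"],92 if q=="tight_mark" else 116,s).round(1).tolist()) for x in pinpoint(q,"wrist")[:1]])
E
```

```text
t: 17.65
ee_pos: [517.4, 96.3, 271.1]
eef_rot: [3.141, -0.007, 0.003]
ft_force: [1.5, -0.9, -0.2]
width: 0.5
angle hist [(70, 73, 40, np.float64(75.8), [31, 36, 135]), (80, 28, 42, np.float64(81.8), [25, 30, 130])]
t 17.7 phi -0.4 tilt [ 0.001 -0.001] along wing 92.7 behind 38.6 z 270.5 polar ang 101.6 f [-0.6 -0.7 -0.1] q [ 0.14  0.23 -0.45  1.81  0.11  1.13 -0.35]
nut_axis []
red_tip [([308.0, 242.0], 0.44, [545.4, 43.1, 116.0])]
plain_tip []
tight_mark [([312.0, 216.0], 0.72, [550.5, 62.9, 92.0])]
```

View pics/w14.png

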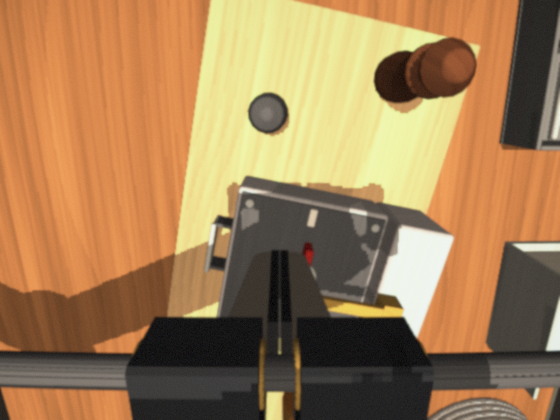

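The picture shows the red wing at (308,250) pointing at the white mark at (313,218). The mill, the dark shaker and the chute side look undisturbed. I hand the job in.

```bash
python3 -c "
from workcell import *
print(close_job())"
```

```text
the job is handed in; nothing more can be done
None
```

The wing nut is tight and handed in at about 18 s of the 54 s allowed. No verdict was reported.

**What I did:** I pushed with closed fingers on one wing face at a time. I pushed the plain wing about 170° round to just short of the keeper, lifted over, then pushed the red wing about 125° to its stop. I also made one first try that slid over the wing.

**Last checks**
- **Nut:** at the stop, the red wing stayed still under an 8 N push at about 78°, and the mark is at 78.6–79°. After I withdrew, the red wing read about 80°, still well inside the 9° allowed.
- **Arm:** it stands clear above the nut, with the force reading back to noise.
- **Bystanders:** the mill and dark shaker looked undisturbed in the last picture. I did not re-measure them or the other bystanders, but the gripper stayed high above them and I felt no unexpected force.
- **Flap:** I did not measure it. The chute side looked undisturbed in that picture, and I never went near it.

**What disagreed:** the description puts the fingertips 19 mm ahead of the TCP. The wrist camera's depth showed them about 10 mm behind it. That is why the first try missed, so I then worked from the depth reading and tested it by going down in steps while watching the force. In the last picture the networks did not report the nut axis or the plain wing's tip.

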